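# Tidy the tea counter after a tasting

### The job

Tidy up after the tea tasting: open the bamboo caddy's lid, gather all the loose tea bricks on the scoop tray, and tip them together from the tray into the caddy; any that miss go in too. Set the empty tray back flat on its slate mat, lying along the mat, shut the caddy's lid fully, and slide the used cork coaster along the counter, without lifting it, over the right-hand edge so that it drops into the tub below. Leave the bowl, whisk stand, ladle rest and dish where they are.

Things in the scene. Friction and masses are not known exactly. Their poses are not given: they have to be found in the camera images.
- caddy: folding bamboo tea caddy stand, fixed to the counter: an open-topped bin 200 mm deep (its own x) by 156 mm wide (its y), rim 118 mm above the counter, walls 6 mm, inner floor 34 mm above the counter, on low crossed folding legs. Origin at counter level under the middle of the bin; x points away from the robot towards the hinge, y to the left, z up
- caddy_mouth (a point): centre of the caddy's open mouth at rim height (118 mm); inside the walls the mouth is 188 mm along the caddy's x and 144 mm along its y
- lid (a joint): angle of the caddy's lid, rad: 0 closed, 1.7 fully open (a stop, 7 degrees past upright). The hinge is stiff (about 0.24 N m of friction, lid 150 g), so the lid stays where it is left; it may start slightly ajar
- lid_hinge (a point): middle of the hinge line, on the caddy's far (+x) rim; the line runs along the caddy's y. The lid is a bamboo plate 8 mm thick, 160 mm wide along the hinge, reaching 212 mm from the hinge (12 mm beyond the bin's front wall); closed, its underside lies on the rim
- lid_knob (a point): middle of the round dark wooden knob on the lid's top, 26 mm in diameter and 30 mm tall, 165 mm from the hinge line and midway along the width; this point is 24 mm above the lid's underside (the knob goes 14 mm further up)
- tray: loose bamboo scoop tray, 130 g: pan 160 mm long (its x) by 120 wide (y), floor 5 mm thick, side walls 20 mm high, 5 thick, back wall 44 mm high, 6 thick at the -x end; the +x end is the open pouring lip. A straight dark bar handle runs back along -x from x = -80 to -151 mm: 24 mm wide, 22 to 44 mm above the underside. Origin: middle of the pan's underside, z up
- tray_grip (a point): middle of the tray's bar handle, at x = -112, y = 0, z = 33 mm in the tray's frame
- tray_lip (a point): middle of the tray's open pouring edge, at x = +80, y = 0, z = 5 mm in the tray's frame
- tray_mid (a point): middle of the tray's whole length with its handle, on the underside, at x = -35 mm, y = 0 in the tray's frame
- mat: dark slate board that the tray lives on, fixed: 280 mm long (its x) by 150 mm wide (its y), 5 mm thick; origin in the middle of its underside, on the counter. The tray starts on it, lying along it with the lip towards the mat's +x end
- coaster: used round cork coaster lying on the counter, 100 mm in diameter, 8 mm thick, about 35 g; too wide for the gripper; origin in the middle of its underside
- tub: grey bus tub on a trolley below the counter's right-hand edge, fixed: 400 mm along x by 280 mm along y, 100 mm deep, walls 5 mm; rim 50 mm below the counter top; its near side lies 25 mm in under the counter. Origin under the middle of its floor (150 mm below the counter top)
- counter_edge (a point): a point on the counter's right-hand top edge, which is a straight line along the world x at y = -0.40
- bowl: black iron-glaze tea bowl, 120 mm across, 75 mm tall, loose; origin at its foot. Not part of the job
- whisk: glass holder with a bamboo whisk on it, 64 mm across, 150 mm tall, loose; origin at its foot. Not part of the job
- ladle: stainless ladle rest, 108 mm across and 16 mm high, with a ladle whose handle runs 200 mm out along the rest's own +y, its end 55 mm up; one loose piece; origin under the middle of the rest. Not part of the job
- dish: small blue ceramic incense-style dish, 80 mm across, 18 mm high, loose; origin at its foot. Not part of the job
- brick0: pressed-tea brick in a green wrapper with a gold band, 30 x 30 mm and 22 mm tall, 18 g, loose; origin in the middle of its underside. Absent in some starts
- brick1: pressed-tea brick in a green wrapper with a gold band, 30 x 30 mm and 22 mm tall, 18 g, loose; origin in the middle of its underside. Absent in some starts
- brick2: pressed-tea brick in a green wrapper with a gold band, 30 x 30 mm and 22 mm tall, 18 g, loose; origin in the middle of its underside. Absent in some starts
- brick3: pressed-tea brick in a green wrapper with a gold band, 30 x 30 mm and 22 mm tall, 18 g, loose; origin in the middle of its underside. Absent in some starts
- brick4: pressed-tea brick in a green wrapper with a gold band, 30 x 30 mm and 22 mm tall, 18 g, loose; origin in the middle of its underside. Absent in some starts
- brick5: pressed-tea brick in a green wrapper with a gold band, 30 x 30 mm and 22 mm tall, 18 g, loose; origin in the middle of its underside. Absent in some starts
There are look-alikes about, which are no part of the job. What is shaped like the brick4 but pink is not meant. What is shaped like the brick5 but white is not meant.

How it is judged:
By the outcome, as a careful person would: the job done as asked, in the order asked, and still so for the second after the job is handed in, with the robot touching nothing.
Of brick0, brick1, brick2, brick3, brick4, brick5 only 3 to 5 are there at a start; the rules pass over those that are not, and their reading is None.
At some moment in a run one of brick0, brick1, brick2, brick3, brick4, brick5, coaster may be knocked a few centimetres aside while the robot is not near it.
It also fails if it takes over 210 s, if anything falls off the work surface, if the arm or the gripper's body presses on something with over 40 N, if the wrist force passes 120 N, or if a joint passes its speed limit or range.

### The arm

A 6-joint arm with a two-finger parallel gripper is mounted at the origin on the work surface. World frame = base frame: x ahead of the robot, y to its left, z up, the work surface at z = 0. Lengths are in m, angles in rad, forces in N, time in s.
With the tool pointing down it reaches from about 0.35 to 0.8 m from the base axis. Payload 7.3 kg.
Tool frame: the origin (TCP) lies between the finger pads; the fingertips stand 25 mm ahead of it and the grasp point (between the pads) lies 6 mm ahead of it (r.tip_extent is the distance from the TCP to the fingertips, in m); z points along the fingers, y is the line along which they close (so a half turn about z gives the same grasp; the last joint's range is limited). The gripper opens to 85 mm and grips with 20 to 120 N. Pads are 22 mm wide; open, the fingers measure 114 mm over their backs; the gripper's body (76 mm by 85 mm) begins 54 mm behind the grasp point. The pads swing forward as they close: fully open they stand 13 mm farther back than shut.
Start: joints at [1.045, 0.342, 1.524, -0, 1.275, -0.146], TCP at [0.195, 0.488, 0.256] pointing down, gripper open.
Joint ranges: [-2.53, 2.53], [-0.77, 2.02], [0.04, 2.7], [-1, 4.14], [0.28, 2.66], [-3.11, 3.11]. Speed limits (rad/s): [2.57, 2.57, 3.14, 3.14, 3.14, 3.14].

### API

Orientations are given as a unit quaternion [x, y, z, w].
In Python, from workcell import r, command_gripper, optics gives the robot as it stands. The module is installed in compiled form; this text tells all that it offers. Calls block until the motion is done:
- r.reach(position, orientation): joint-space move of the TCP to a pose.
- r.move_straight(position, orientation=None, speed=0.15, max_force=None): straight line of the TCP; orientation=None keeps the orientation; speed is the mean speed in m/s. With max_force (N) it stops when the force on the tool has changed by that much, and returns True; else False.
- r.movej(angles): joint-space move.
- command_gripper(opening, force=None): finger opening in m; force is the grip in N (None keeps the last); returns when the fingers have stopped.
- r.hold(seconds).
- r.solve_ik(position, orientation): joint angles nearest the present ones, or None.
- r.read_state(): the state.
- optics.get_image(name): name is "scene" or "top" or "wrist"; returns (picture, depth): 420x560x3 uint8, red, green, blue; 420x560 float32, m along the optical axis (not along the pixel's ray), 0 where there is no reading.
- optics.camera_model(name): a dict with "K" (3x3 intrinsics, pixels), "R" (3x3) and "t" (3): a world point X has camera coordinates R X + t; the wrist camera has in their place "tool_from_camera" (4x4, takes a point from camera to tool coordinates, whose origin is the TCP and whose axes are the flange's). Camera axes: x right, y down, z forward; pixel columns grow to the right and rows downward; lengths in m; the calibration is good to about 2 mm. A picture is of the moment at which its call begins: read the wrist's pose just before it. camera_model takes no time and is no camera call.
A pose or a line that the arm cannot do raises r.PlanningError and nothing moves.
- r.finish_job(): hands the job in; it is judged then, once.
The state is a dict: "time_s": time; "joint_positions": joint angles; "dq": joint speeds; "tau": joint torques, N m; "eef_pos": TCP position; "eef_rot": TCP orientation; "contact_force": force on the tool from outside, world axes, zero at the start; "torque": the same for the moment, N m; "grip_width": finger opening in m; "grip_force": force on a finger pad.
Only numpy, scipy, OpenCV 4.12 (cv2) and the standard library are available. Lean on these libraries where they do the work, as an engineer would, in place of code of your own. Each camera call takes 0.05 s, during which the arm holds its last target. There are 200 camera calls.

## Working session

There is one attempt and no reset: what is moved stays moved. The work goes in short steps, each a Python script; the robot and the scene stay as the last script left them, time stands still between calls to the robot, and variables do not carry over. Pictures are saved under pics/ and viewed, at most 14 in all, crops included, and the job is handed in when it is done.

```bash
mkdir -p pics; python3 - <<'E'
from workcell import r, optics
import cv2,numpy as np
for n in("scene","top"):
    im,d=optics.get_image(n); np.savez(f"pics/{n}0.npz",im=im,d=d)
    cv2.imwrite(f"pics/{n}0.png",cv2.resize(im[...,::-1],(784,588)))
    m=optics.camera_model(n); print(n,m["K"].round(1).tolist(),m["R"].round(3).tolist(),m["t"].round(3).tolist())
m=optics.camera_model("wrist");print(m["tool_from_camera"].round(3).tolist(),m["K"].round(1).tolist())
s=r.read_state();print(s["time_s"],s["eef_pos"],s["eef_rot"],s["grip_width"],r.tip_extent)
E
```

```text
scene [[499.6, 0.0, 283.0], [0.0, 499.6, 215.6], [0.0, 0.0, 1.0]] [[0.594, 0.804, 0.002], [0.522, -0.384, -0.761], [-0.612, 0.453, -0.648]] [-0.288, -0.294, 2.02]
top [[496.7, 0.0, 281.1], [0.0, 496.7, 208.1], [0.0, 0.0, 1.0]] [[0.009, -1.0, 0.005], [-0.982, -0.01, -0.19], [0.19, -0.003, -0.982]] [-0.036, 0.537, 1.198]
[[0.0, -0.95, -0.313, 0.082], [1.0, -0.0, 0.001, 0.0], [-0.001, -0.313, 0.95, -0.117], [0.0, 0.0, 0.0, 1.0]] [[290.3, 0.0, 280.7], [0.0, 290.3, 214.8], [0.0, 0.0, 1.0]]
0.1 [0.19444834 0.48731227 0.25570532] [ 1.88759648e-01  9.82023072e-01 -6.53491379e-04 -2.32012415e-04] 0.08535741637292002 0.025
```

View pics/top0.png

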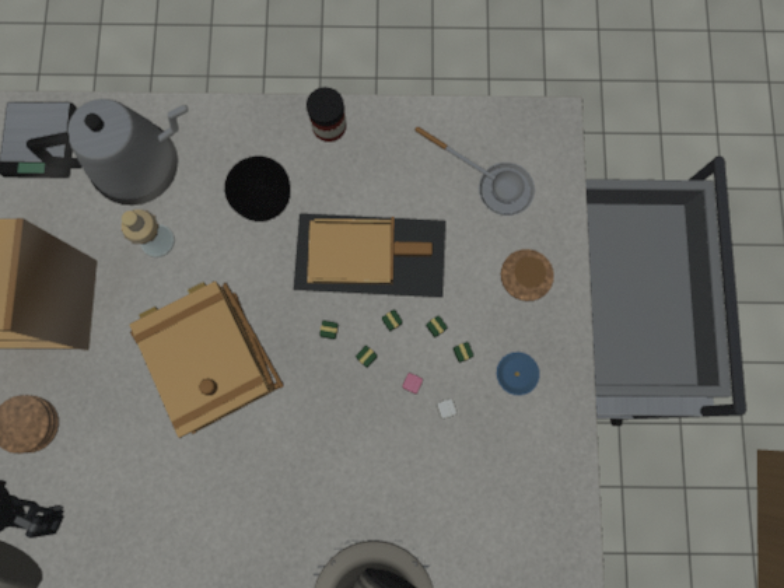

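View pics/scene0.png

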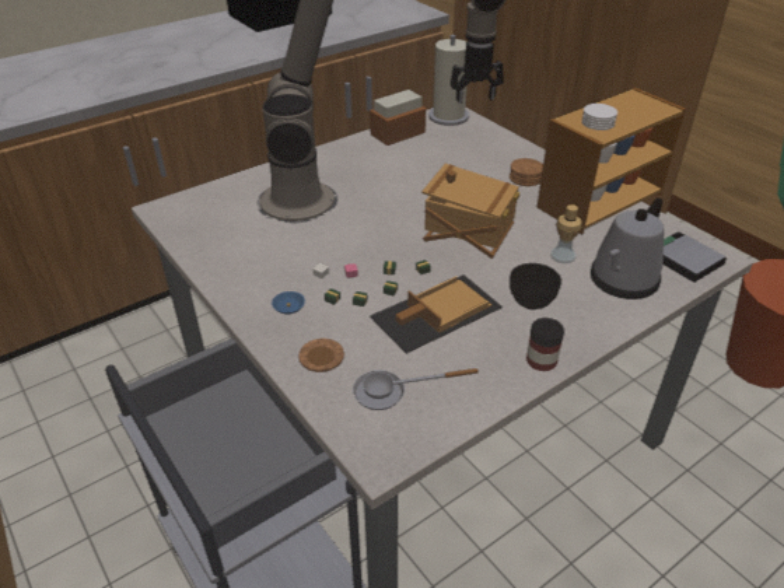

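Top view, in 784-wide pixels: five green bricks at (329,329), (392,320), (436,326), (463,352) and (367,356). Look-alikes are the pink block at (412,383) and the white block at (447,409). The used coaster is at (527,275); the stack at (25,425) is not it. The tray is on the mat with its handle at (413,248). The caddy is at (205,355) with its knob at (207,386). The dish (518,373) and ladle rest (507,188) stay put.

```bash
cat > h.py <<'E'
from workcell import r, command_gripper, optics
import cv2, numpy as np
from scipy.spatial.transform import Rotation as Rn
def cloud(n,im=None,d=None):
    """picture and world xyz per pixel (fixed or wrist camera)"""
    m=optics.camera_model(n)
    if n=="wrist":
        s=r.read_state(); T=np.eye(4); T[:3,:3]=Rn.from_quat(s["eef_rot"]).as_matrix(); T[:3,3]=s["eef_pos"]
        T=T@m["tool_from_camera"]
    else:
        T=np.eye(4); T[:3,:3]=m["R"].T; T[:3,3]=-m["R"].T@m["t"]
    if im is None: im,d=optics.get_image(n)
    v,u=np.mgrid[:im.shape[0],:im.shape[1]]
    K=m["K"]; c=np.stack([(u-K[0,2])/K[0,0]*d,(v-K[1,2])/K[1,1]*d,d],-1)
    P=c@T[:3,:3].T+T[:3,3]; P[d==0]=np.nan
    return im,P
def blobs(mask,P,amin=25):
    n,l,st,c=cv2.connectedComponentsWithStats(mask.astype(np.uint8))
    return [(st[i,4],c[i],P[l==i]) for i in range(1,n) if st[i,4]>=amin]
def green(im):
    h=cv2.cvtColor(im,cv2.COLOR_RGB2HSV); H,S,V=[h[...,i].astype(int) for i in range(3)]
    g=((H>40)&(H<90)&(S>70)&(V<130))
    return cv2.morphologyEx(g.astype(np.uint8),cv2.MORPH_CLOSE,np.ones((5,5)))
def bricks(n,im,P,zlo=0.005):
    """brick top-face centre & yaw, from points near each blob's top"""
    out=[]
    for a,c,p in blobs(green(im),P,25):
        p=p[np.isfinite(p).all(1)]
        zt=np.percentile(p[:,2],90); t=p[p[:,2]>zt-.006]
        (cx,cy),wh,ang=cv2.minAreaRect((t[:,:2]*1000).astype(np.float32))
        out.append((cx/1000,cy/1000,zt,ang,wh[0],wh[1],a,c))
    return out
def down(yaw):
    """tool down, tool y (closing line) at world angle yaw"""
    y=np.array([np.cos(yaw),np.sin(yaw),0]); z=np.array([0,0,-1.]); x=np.cross(y,z)
    return Rn.from_matrix(np.c_[x,y,z]).as_quat()
def best(pos,yaw):
    """down pose with yaw or yaw+pi, whichever is nearer in joint 6"""
    q=np.array(r.read_state()["joint_positions"]); o=[]
    for k in(0,np.pi):
        s=r.solve_ik(pos,down(yaw+k))
        if s is not None: o.append((np.abs(np.array(s)-q).max(),yaw+k))
    return down(min(o)[1])
def save(n,im,s=1.4): cv2.imwrite(n,cv2.resize(im[...,::-1],None,fx=s,fy=s,interpolation=cv2.INTER_CUBIC))
E
python3 - <<'E'
from h import *
np.set_printoptions(precision=4,suppress=True)
for n in("top","scene"):
    f=np.load(f"pics/{n}0.npz"); im,P=cloud(n,f["im"],f["d"])
    print(n)
    for b in bricks(n,im,P): print([round(float(x),3) for x in b[:7]],(b[7]*1.4).round())
    if n=="top":
        for nm,(u,v) in dict(knob=(207,386),lidA=(132,325),lidB=(215,284),lidC=(268,375),lidD=(182,430),handle0=(398,248),handle1=(430,248),mat0=(301,216),mat1=(445,222),mat2=(441,294),mat3=(296,290),lipmid=(312,252),coaster=(527,275),dish=(518,373),bowl=(258,188),whisk=(140,225),pink=(412,383),white=(447,409),ladle=(507,188),lend=(418,130),shelf=(95,265)).items():
            print(nm,P[int(v/1.4),int(u/1.4)])
    else:
        for nm,(u,v) in dict(knob=(451,173),handle=(412,312),coaster=(321,354)).items(): print(nm,P[int(v/1.4),int(u/1.4)])
    Z=P[...,2]
    m=(Z>.11)&(Z<.16)&(np.abs(P[...,0]-.42)<.16)&(np.abs(P[...,1]-.25)<.16)
    for a,c,p in blobs(m,P,500):
        print("lid",a,p[:,2].min(),p[:,2].max(),cv2.minAreaRect((p[:,:2]*1000).astype(np.float32)),np.linalg.lstsq(np.c_[p[:,:2],np.ones(len(p))],p[:,2],rcond=None)[0])
    h=cv2.cvtColor(im,cv2.COLOR_RGB2HSV)
    m=(h[...,2]<75)&(np.abs(Z-.005)<.006)&(np.abs(P[...,0]-.62)<.12)&(np.abs(P[...,1]-.02)<.2)
    p=np.concatenate([p for a,c,p in blobs(m,P,100)]);print("mat",cv2.minAreaRect((p[:,:2]*1000).astype(np.float32)))
    m=(Z>.034)&(Z<.06)&(np.abs(P[...,0]-.6)<.09)&(np.abs(P[...,1]-.0)<.16)
    for a,c,p in blobs(m,P,20): print("tray high",a,p.mean(0),cv2.minAreaRect((p[:,:2]*1000).astype(np.float32)))
    m=(Z>.004)&(Z<.03)&(np.hypot(P[...,0]-.57,P[...,1]+.24)<.065)
    for a,c,p in blobs(m,P,200): print("coaster",a,cv2.minEnclosingCircle((p[:,:2]*1000).astype(np.float32)),p.mean(0))
E
```

```text
top
[0.775, 0.66, 0.028, 89.102, 47.638, 21.893, 127.0] [ 29. 167.]
[0.49, -0.028, 0.025, 34.765, 26.407, 26.873, 99.0] [392. 320.]
[0.48, -0.109, 0.025, 36.072, 25.361, 26.895, 96.0] [436. 326.]
[0.471, 0.087, 0.025, 81.087, 26.502, 28.37, 115.0] [328. 329.]
[0.433, -0.156, 0.026, 22.686, 25.284, 25.797, 103.0] [462. 351.]
[0.424, 0.019, 0.026, 50.343, 26.217, 27.036, 101.0] [366. 356.]
knob [0.3604 0.2651 0.1697]
lidA [0.4611 0.4057 0.1278]
lidB [0.5349 0.2736 0.1229]
lidC [0.3844 0.1822 0.0928]
lidD [0.2904 0.3056 0.1441]
handle0 [ 0.6169 -0.0372  0.0543]
handle1 [ 0.62   -0.0962  0.0446]
mat0 [0.6906 0.1466 0.0063]
mat1 [ 0.6827 -0.1251  0.0051]
mat2 [ 0.5417 -0.1192  0.005 ]
mat3 [0.5469 0.1522 0.0056]
lipmid [0.6187 0.1253 0.0098]
coaster [ 0.5802 -0.2792  0.0069]
dish [ 0.3969 -0.258   0.0114]
bowl [0.7447 0.2311 0.0089]
whisk [0.6346 0.4042 0.1308]
pink [ 0.3769 -0.0646  0.0206]
white [ 0.3303 -0.1271  0.0219]
ladle [ 0.7498 -0.246   0.0085]
lend [ 0.8478 -0.0723  0.0538]
shelf [0.5876 0.5243 0.0221]
lid 6287 0.11006796767317284 0.1595954984009602 ((411.725830078125, 292.9889
[... 626 characters left out ...]
.0] [282.  14.]
[0.788, 1.131, 0.101, 76.646, 17.107, 11.094, 95.0] [781. 181.]
knob [0.3665 0.2614 0.1723]
handle [ 0.6298 -0.0648  0.0522]
coaster [ 0.586  -0.2806  0.0114]
lid 1700 0.11001578298002468 0.15993660573340218 ((417.2550964355469, 294.63409423828125), (225.06683349609375, 171.96401977539062), 29.24208641052246) [-0.1033  0.0043  0.1768]
mat ((623.0709228515625, 14.0418701171875), (279.77789306640625, 151.14845275878906), 87.70928192138672)
tray high 295 [ 0.6291 -0.0516  0.046 ] ((627.1430053710938, -59.876808166503906), (121.31428527832031, 80.71846771240234), 3.1278209686279297)
coaster 411 ((578.4308471679688, -263.0156555175781), 52.49329376220703) [ 0.5806 -0.2666  0.0091]
```

```bash
python3 - <<'E'
import cv2
im=cv2.imread("pics/top0.png"); 
im=cv2.imread("pics/top0.png")[190:450,110:560]
cv2.imwrite("pics/crop0.png",cv2.resize(im,None,fx=1.75,fy=1.75,interpolation=cv2.INTER_CUBIC))
E
```

```text
(no output)
```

View pics/crop0.png

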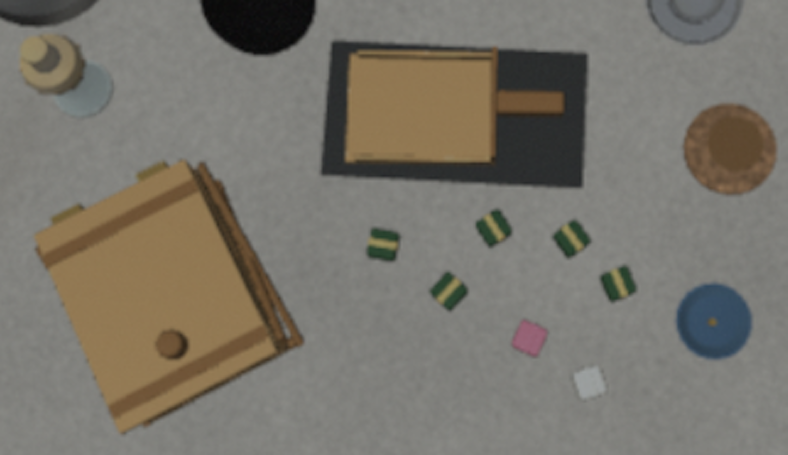

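The crop confirms the five green bricks with gold bands; pink and white are separate, and the lid sits slightly ajar with its knob near the front. I'll check reachability for the lid arc and the pour, then view the caddy with the wrist camera.

```bash
cat >> h.py <<'E'
def tq(psi,al):
    """tool with closing line horizontal, perpendicular to heading psi; leaned forward (towards psi) by al from straight down"""
    u=np.array([np.cos(psi),np.sin(psi),0]); z=-np.sin(al)*u-np.array([0,0,np.cos(al)])
    y=np.array([-u[1],u[0],0]); return np.c_[np.cross(y,z),y,z]
def pose(grasp,psi,al,flip=False,off=.006):
    """TCP pos + quat so that the grasp point is at `grasp`"""
    R=tq(psi,al)
    if flip: R=R@np.diag([-1,-1,1.])
    return np.array(grasp)-off*R[:,2], Rn.from_matrix(R).as_quat()
E
python3 - <<'E'
from h import *
D=np.deg2rad; c=np.array([.4146,.2937,0]); pd=D(28.9); d=np.array([np.cos(pd),np.sin(pd),0]); n=np.array([-d[1],d[0],0]); h=c+.1*d+[0,0,.118]
Z=np.array([0,0,1])
def knob(th): return h+.165*(-d*np.cos(th)+Z*np.sin(th))+.024*(d*np.sin(th)+Z*np.cos(th))
for fl in(0,1):
  print("flip",fl)
  for k in(0,.25,.35): print("lid k",k,[th for th in range(5,100,15) if r.solve_ik(*pose(knob(D(th)),pd,k*D(th),fl)) is not None])
  g=np.array([.623,-.075,.04])
  print("tray grasp",[a for a in range(-50,61,10) if r.solve_ik(*pose(g,D(92),D(a),fl)) is not None])
  for nm,ps in(("n",pd+np.pi/2),("d",pd)):
    u=np.array([np.cos(ps),np.sin(ps),0]); res={}
    for pre in(0,-20,-30,-40):
      ok=[]
      for b in range(0,81,10):
        B=D(b); lip=c-.03*u+[0,0,.155]
        grip=lip+(-.192)*(u*np.cos(B)-Z*np.sin(B))+.028*(u*np.sin(B)+Z*np.cos(B))
        if r.solve_ik(*pose(grip,ps,B+D(pre),fl)) is not None: ok.append(b)
      res[pre]=ok
    print("pour",nm,res)
t=r.read_state()["time_s"]
p,q=pose(knob(.09)+[-.02,-.02,.13],pd,0); 
import sys
try: r.reach(p,q); fl=0
except r.PlanningError as e: print(e); p,q=pose(knob(.09)+[0,0,.13],pd,0,1); r.reach(p,q)
s=r.read_state(); print(s["time_s"]-t,s["joint_positions"])
im,P=cloud("wrist"); save("pics/w1.png",im)
m=(P[...,2]>.158)&(P[...,2]<.19)&(np.hypot(P[...,0]-.36,P[...,1]-.263)<.06)
for a,cc,p in blobs(m,P,20): print("knob",a,cc*1.4,np.nanmedian(p,0),cv2.minEnclosingCircle((p[:,:2]*1000).astype(np.float32)))
E
```

```text
flip 0
lid k 0 [5, 20, 35, 50, 65, 80, 95]
lid k 0.25 [5, 20, 35, 50, 65, 80, 95]
lid k 0.35 [5, 20, 35, 50, 65, 80, 95]
tray grasp [-50, -40, -30, -20, -10, 0, 10, 20, 30, 40]
pour n {0: [0, 10, 20, 30, 40, 50, 60], -20: [0, 10, 20, 30, 40, 50, 60, 70, 80], -30: [0, 10, 20, 30, 40, 60, 70, 80], -40: [0, 10, 20, 30, 40, 50, 70, 80]}
pour d {0: [0, 10, 20, 30, 40, 50, 60, 70], -20: [0, 10, 20, 30, 40, 50, 60, 70, 80], -30: [0, 10, 20, 30, 40, 50, 60, 70, 80], -40: [10, 20, 30, 40, 50, 60, 70, 80]}
flip 1
lid k 0 [5, 20, 35, 50, 65, 80, 95]
lid k 0.25 [5, 20, 35, 50, 65, 80, 95]
lid k 0.35 [5, 20, 35, 50, 65, 80, 95]
tray grasp [-50, -40, -30, -20, -10, 0, 10, 20, 30, 40]
pour n {0: [0, 10, 20, 30, 40, 50, 60], -20: [0, 10, 20, 30, 40, 50, 60, 70, 80], -30: [0, 10, 20, 30, 40, 50, 60, 70, 80], -40: [0, 10, 20, 30, 40, 50, 60, 70, 80]}
pour d {0: [0, 10, 20, 30, 40, 50, 60, 70], -20: [0, 10, 20, 30, 40, 50, 60, 70, 80], -30: [0, 10, 20, 30, 40, 50, 60, 70, 80], -40: [10, 20, 30, 40, 50, 60, 70, 80]}
1.3333 [ 4.38609647e-01  1.13790267e-01  1.72306276e+00  2.16831867e-04
  1.30485680e+00 -1.63629311e+00]
knob 661 [404.92405446 340.01149773] [0.35795055 0.26411671 0.17023122] ((360.16253662109375, 265.59686279296875), 13.032651901245117)
```

View pics/w1.png

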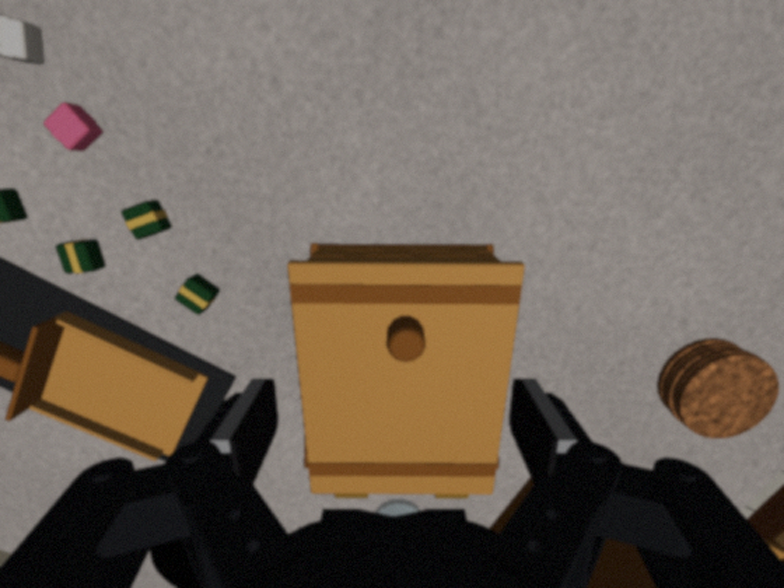

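```bash
cat >> h.py <<'E'
D=np.deg2rad; pd=D(28.9); d=np.array([np.cos(pd),np.sin(pd),0]); n=np.array([-d[1],d[0],0]); Z=np.array([0,0,1.])
hinge=np.array([.3602,.2645,0])+.162*d+[0,0,.118]; cad=hinge-.1*d-[0,0,.118]
def knob(th): return hinge+.165*(-d*np.cos(th)+Z*np.sin(th))+.024*(d*np.sin(th)+Z*np.cos(th))
def stat(m=""):
    s=r.read_state(); print(m,"t",round(s["time_s"],1),"F",np.round(s["contact_force"],1),"w",round(s["grip_width"],4),"gf",round(float(np.max(s["grip_force"])),1),"p",np.round(s["eef_pos"],3)); return s
E
python3 - <<'E'
from h import *
th0=.085
command_gripper(.06,30)
r.reach(*pose(knob(th0)+[0,0,.05],pd,0,off=.014))
print(r.move_straight(*pose(knob(th0),pd,0,off=.014),speed=.1,max_force=15)); stat("at")
command_gripper(.0,30); stat("grip")
for th in np.r_[np.arange(12,78,8)]:
    th=D(th); r.move_straight(*pose(knob(th),pd,.35*(th-th0),off=.014),speed=.12); 
stat("up")
command_gripper(.06)
p,q=pose(knob(th),pd,.35*(th-th0),off=.014); R=Rn.from_quat(q).as_matrix()
r.move_straight(p-.07*R[:,2],q,speed=.2)
im,P=cloud("top"); save("pics/t1.png",im); stat()
E
```

```text
False
at t 2.9 F [ 0.3 -0.4 -0.2] w 0.0602 gf 0.0 p [0.36  0.265 0.171]
grip t 3.3 F [ 0.8 -0.8  0.5] w 0.0249 gf 31.0 p [0.36  0.264 0.17 ]
up t 6.4 F [ 3.1 -6.6  2.9] w 0.0247 gf 30.7 p [0.493 0.337 0.297]
 t 7.4 F [ 0.1 -0.   0.1] w 0.0602 gf 0.0 p [0.518 0.352 0.359]
```

View pics/t1.png

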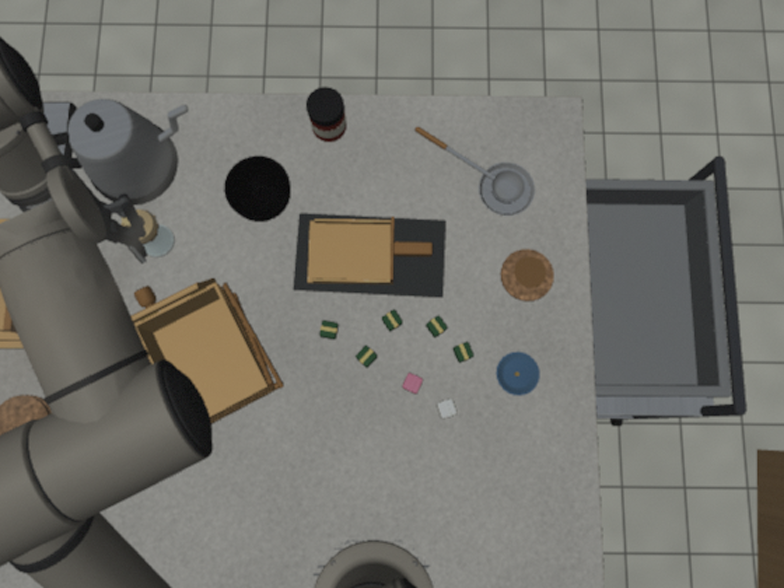

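Lid is about 75° open with the knob at (146,295). Next: push it to the stop, then look for bricks and the tray with the wrist camera.

```bash
python3 - <<'E'
from h import *
s=r.read_state(); p=np.array(s["eef_pos"]); 
r.move_straight([p[0],p[1],.45],speed=.3)
command_gripper(0)
f=hinge-.13*d; f[2]=.44
r.reach(f,pose(f,pd,0)[1]); q=pose(f,pd,0)[1]
f[2]=.313; r.move_straight(f,q,speed=.25)
g=hinge+.015*d; g[2]=.313
print(r.move_straight(g,q,speed=.1,max_force=12)); s=stat("pushed")
print("along d",(s["eef_pos"]-hinge)@d)
f[2]=.313; r.move_straight(f,q,speed=.3)
# look at bricks & tray
command_gripper(.07)
v=np.array([.50,-.02,.40]); r.reach(v,best(v,np.pi/2)); stat()
im,P=cloud("wrist"); np.savez("pics/w2.npz",im=im,P=P); save("pics/w2.png",im)
for b in bricks("wrist",im,P): print([round(float(x),3) for x in b[:7]],(b[7]*1.4).round())
im,P=cloud("top"); np.savez("pics/t2.npz",im=im,P=P)
for b in bricks("top",im,P): print([round(float(x),3) for x in b[:7]],(b[7]*1.4).round())
E
```

```text
Traceback (most recent call last):
workcell.PlanningError: the arm cannot follow that straight line within its joint ranges
```

```bash
python3 - <<'E'
from h import *
s=r.read_state(); p=np.array(s["eef_pos"]); 
p[2]=.43; r.reach(p,pose(p,pd,0)[1])
command_gripper(0)
f=hinge-.13*d; f[2]=.43
r.reach(f,pose(f,pd,0)[1]); q=pose(f,pd,0)[1]
f[2]=.313; r.move_straight(f,q,speed=.25)
g=hinge+.015*d; g[2]=.313
print(r.move_straight(g,q,speed=.1,max_force=12)); s=stat("pushed")
print("along d",(s["eef_pos"]-hinge)@d)
f[2]=.313; r.move_straight(f,q,speed=.3)
# look at bricks & tray
command_gripper(.07)
v=np.array([.50,-.02,.40]); r.reach(v,best(v,np.pi/2)); stat()
im,P=cloud("wrist"); np.savez("pics/w2.npz",im=im,P=P); save("pics/w2.png",im)
for b in bricks("wrist",im,P): print([round(float(x),3) for x in b[:7]],(b[7]*1.4).round())
im,P=cloud("top"); np.savez("pics/t2.npz",im=im,P=P)
for b in bricks("top",im,P): print([round(float(x),3) for x in b[:7]],(b[7]*1.4).round())
E
```

```text
True
pushed t 10.7 F [0.1 0.2 6.7] w -0.0001 gf 0.0 p [0.465 0.322 0.314]
along d -0.04207758277869883
 t 13.0 F [0.  0.1 0.2] w 0.0697 gf 0.0 p [ 0.5   -0.019  0.4  ]
[0.421, 0.013, 0.023, 47.951, 8.126, 25.368, 83.0] [420. 168.]
[0.433, -0.146, 0.022, 21.463, 26.42, 9.936, 114.0] [283. 179.]
[0.433, 0.027, 0.023, 48.394, 7.435, 24.584, 73.0] [432. 179.]
[0.44, -0.164, 0.022, 20.588, 25.962, 6.418, 65.0] [268. 185.]
[0.465, 0.09, 0.023, 80.572, 27.705, 8.268, 85.0] [483. 208.]
[0.476, -0.099, 0.023, 37.782, 25.459, 9.555, 95.0] [325. 217.]
[0.488, -0.017, 0.023, 32.204, 26.769, 8.384, 78.0] [393. 226.]
[0.489, -0.114, 0.022, 36.506, 25.573, 6.469, 59.0] [313. 227.]
[0.483, 0.087, 0.023, 81.435, 26.287, 7.273, 68.0] [479. 223.]
[0.498, -0.033, 0.023, 33.067, 25.945, 6.832, 62.0] [380. 235.]
[0.483, 0.014, 0.447, 71.41, 16.677, 4.534, 3513.0] [559. 431.]
[0.492, -0.053, 0.395, 0.102, 7.852, 0.591, 35.0] [293. 386.]
[0.72, 0.441, 0.02, 20.21, 4.028, 17.394, 32.0] [720. 393.]
[0.497, -0.053, 0.414, 1.844, 17.668, 1.157, 302.0] [285. 424.]
[0.754, 0.405, 0.021, 62.099, 7.171, 43.307, 106
[... 713 characters left out ...]
]
[0.488, -0.018, 0.454, 0.89, 2.647, 7.822, 106.0] [393. 525.]
[0.506, 0.042, 0.443, 45.836, 3.029, 1.639, 38.0] [640. 544.]
[0.48, -0.007, 0.472, 12.241, 2.995, 4.518, 116.0] [466. 580.]
[0.487, 0.044, 0.466, 0.491, 2.969, 11.448, 212.0] [753. 582.]
[0.495, -0.074, 0.463, 4.36, 10.059, 2.55, 180.0] [121. 582.]
[0.488, -0.084, 0.466, 30.203, 1.576, 4.676, 35.0] [ 14. 585.]
[0.774, 0.662, 0.028, 87.765, 49.005, 20.477, 127.0] [ 29. 167.]
[0.49, -0.027, 0.026, 32.083, 26.97, 25.18, 98.0] [392. 320.]
[0.435, -0.095, 0.027, 67.104, 23.708, 121.148, 83.0] [437. 326.]
[0.471, 0.087, 0.025, 82.474, 26.475, 28.179, 114.0] [328. 329.]
[0.433, -0.157, 0.025, 21.822, 25.213, 26.096, 102.0] [462. 351.]
```

View pics/w2.png

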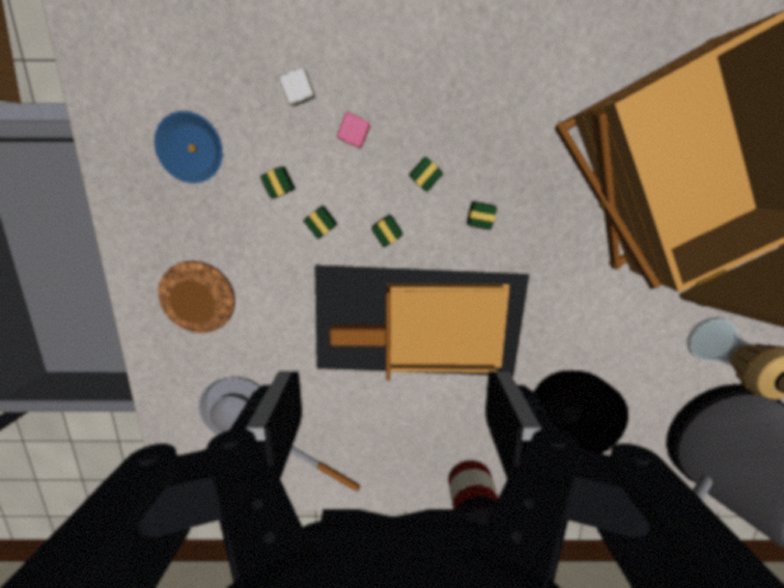

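Wrist view: five bricks at (277,182), (320,222), (387,230), (426,174) and (482,215). The tray is at (450,325) with its handle at (358,337), and the mat is clear around it. The caddy is open at right. The lid push stopped early at about 80°, so I'll push again more gently and refine the tray and brick poses.

```bash
cat >> h.py <<'E'
def bricks(n,im,P,box=(.28,.72,-.38,.2)):
    """[x,y,ztop,yaw(deg),area,pixel] of green/gold bricks; xy from the top face's min-area rectangle"""
    h=cv2.cvtColor(im,cv2.COLOR_RGB2HSV); H,S,V=[h[...,i].astype(int) for i in range(3)]
    reg=(P[...,0]>box[0])&(P[...,0]<box[1])&(P[...,1]>box[2])&(P[...,1]<box[3])&(P[...,2]<.08)&(P[...,2]>.004)
    g=cv2.morphologyEx(((H>40)&(H<95)&(S>70)&(V<130)&reg).astype(np.uint8),cv2.MORPH_CLOSE,np.ones((11,11) if n=="wrist" else (5,5)))
    out=[]
    for a,c,p in blobs(g&reg,P,40):
        zt=np.percentile(p[:,2],80); t=p[np.abs(p[:,2]-zt)<.005]
        (x,y),wh,ang=cv2.minAreaRect((t[:,:2]*1000).astype(np.float32))
        out.append((x/1000,y/1000,zt,ang,a,tuple((c*1.4).round()),tuple(np.round(wh))))
    return out
E
python3 - <<'E'
from h import *
np.set_printoptions(precision=4,suppress=True)
for n in("wrist","top"):
    f=np.load(f"pics/{n[0]}2.npz"); im,P=f["im"],f["P"]; print(n)
    for b in bricks(n,im,P): print(np.round(b[:5],3),b[5:])
    h=cv2.cvtColor(im,cv2.COLOR_RGB2HSV); X,Y,Zz=P[...,0],P[...,1],P[...,2]
    reg=(X>.53)&(X<.71)&(Y>-.15)&(Y<.17)
    m=reg&(h[...,2]<75)&(h[...,1]<90)&(np.abs(Zz-.005)<.006); p=P[m]; print("mat",cv2.minAreaRect((p[:,:2]*1000).astype(np.float32)),np.median(p[:,2]))
    m=reg&(h[...,1]>110)&(Zz>.006)&(Zz<.018)&(h[...,2]>100)
    for a,c,p in blobs(m,P,300): print("floor",a,c*1.4,cv2.minAreaRect((p[:,:2]*1000).astype(np.float32)),np.median(p[:,2]))
    m=reg&(Zz>.037)&(Zz<.06)&(Y<-.045)&(h[...,1]>90)
    for a,c,p in blobs(m,P,30):
        k=np.polyfit(p[:,1],p[:,0],1); print("handle",a,c*1.4,cv2.minAreaRect((p[:,:2]*1000).astype(np.float32)),np.median(p,0),k)
    m=reg&(Zz>.018)&(Zz<.036)
    for a,c,p in blobs(m,P,30): print("walls",a,cv2.minAreaRect((p[:,:2]*1000).astype(np.float32)))
q=None
command_gripper(0)
f=hinge-.13*d; f[2]=.40; q=pose(f,pd,0)[1]; r.reach(f,q)
f[2]=.31; r.move_straight(f,q,speed=.3)
for k in(-.055,-.03,-.01,.01):
    g=hinge+k*d; g[2]=.31; hit=r.move_straight(g,q,speed=.06,max_force=25); s=stat(f"push {k} {hit}")
    if hit: break
r.move_straight(f,q,speed=.3); command_gripper(.06)
E
```

```text
wrist
[  0.427   0.02    0.023  48.394 234.   ] ((np.float64(426.0), np.float64(174.0)), (np.float64(26.0), np.float64(25.0)))
[  0.436  -0.154   0.022  22.644 271.   ] ((np.float64(277.0), np.float64(182.0)), (np.float64(26.0), np.float64(28.0)))
[  0.474   0.089   0.023  78.367 251.   ] ((np.float64(481.0), np.float64(215.0)), (np.float64(28.0), np.float64(26.0)))
[  0.482  -0.106   0.022  38.986 226.   ] ((np.float64(320.0), np.float64(221.0)), (np.float64(26.0), np.float64(28.0)))
[  0.493  -0.025   0.022  32.204 218.   ] ((np.float64(387.0), np.float64(231.0)), (np.float64(27.0), np.float64(27.0)))
[  0.684   0.182   0.073  45.343 200.   ] ((np.float64(551.0), np.float64(388.0)), (np.float64(6.0), np.float64(42.0)))
mat ((618.2985229492188, 16.929718017578125), (276.8961181640625, 147.53956604003906), 87.86334228515625) 0.004480891579394353
floor 4373 [447.1263 326.8339] ((621.89794921875, 57.26048278808594), (155.17312622070312, 117.95034790039062), 89.97887420654297) 0.009610789192194935
handle 422 [349.519 335.081] ((620.5894165039062, -72.20915985107422), (51.56311798095703,
[... 762 characters left out ...]
 np.float64(28.0)))
[  0.433  -0.157   0.024  21.822 101.   ] ((np.float64(462.0), np.float64(351.0)), (np.float64(25.0), np.float64(26.0)))
mat ((616.0216064453125, 15.342422485351562), (277.7355651855469, 147.41683959960938), 87.89379119873047) 0.00497519245231981
walls 89 ((561.2239379882812, 51.01725769042969), (110.92860412597656, 5.608602046966553), 88.88031005859375)
push -0.055 False t 16.9 F [1.2 0.6 0.2] w -0.0002 gf 0.0 p [0.454 0.316 0.31 ]
push -0.03 False t 17.4 F [-0.4 -0.3 -0.4] w 0.0001 gf 0.0 p [0.476 0.328 0.31 ]
push -0.01 False t 17.9 F [ 0.3 -0.3  0.3] w -0.0004 gf 0.0 p [0.493 0.338 0.31 ]
push 0.01 False t 18.4 F [-0.8 -0.3  0.5] w -0.0001 gf 0.0 p [0.511 0.348 0.31 ]
```

```bash
cat >> h.py <<'E'
def pick(x,y,ang):
    """hover, refine with the wrist camera, grasp; returns True if a 30 mm brick is held"""
    p=np.array([x,y,.17]); r.reach(p,best(p,D(ang)))
    im,P=cloud("wrist"); bs=[b for b in bricks("wrist",im,P) if .015<b[2]<.035 and min(b[6])>18 and max(b[6])<40]
    bs.sort(key=lambda b:np.hypot(b[0]-x,b[1]-y))
    if not bs or np.hypot(bs[0][0]-x,bs[0][1]-y)>.06: print("not seen",[b[:2] for b in bs]); save(f"pics/miss{int(r.read_state()['time_s'])}.png",im); return False
    b=bs[0]; a=D(b[3]); print("brick",np.round(b[:4],3),b[6],"pred",x,y,ang)
    cur=Rn.from_quat(r.read_state()["eef_rot"]).as_matrix()[:,1]; cur=np.arctan2(cur[1],cur[0])
    a=cur+(a-cur+np.pi/4)%(np.pi/2)-np.pi/4      # nearest of the four equal yaws
    q=down(a); r.reach([b[0],b[1],.08],q); r.move_straight([b[0],b[1],.029],q,speed=.15,max_force=15)
    command_gripper(0,30); w=r.read_state()["grip_width"]
    r.move_straight([b[0],b[1],.11],speed=.3); w=r.read_state()["grip_width"]
    return w>.02
E
cat > gather.py <<'E'
from h import *
import sys
B=[(.425,.0195,48),(.4735,.088,80),(.4915,-.026,32),(.4805,-.1075,37),(.4345,-.1555,22)]
S=[(-36,-36),(-36,0),(-36,36),(32,-20),(32,20)]
i0,i1=map(int,sys.argv[1:])
for b,(s,t) in list(zip(B,S))[i0:i1]:
    command_gripper(.056)
    if not pick(*b): stat("FAILED"); continue
    x,y=.620-t/1000,.055+s/1000
    q=best([x,y,.12],np.pi/2); r.reach([x,y,.12],q); r.move_straight([x,y,.043],q,speed=.15,max_force=12)
    command_gripper(.044); r.move_straight([x,y,.12],speed=.3); stat("placed")
E
python3 gather.py 0 2
```

```text
brick [4.2600e-01 2.1000e-02 2.2000e-02 4.8986e+01] (np.float64(27.0), np.float64(29.0)) pred 0.425 0.0195 48
placed t 24.9 F [-0.3  0.1 -0.9] w 0.0438 gf 0.0 p [0.657 0.019 0.122]
brick [4.730e-01 9.000e-02 2.200e-02 7.951e+01] (np.float64(27.0), np.float64(28.0)) pred 0.4735 0.088 80
placed t 29.8 F [-0.1 -0.2 -1.3] w 0.0443 gf 0.0 p [0.621 0.019 0.121]
```

```bash
python3 gather.py 2 5; python3 - <<'E'
from h import *
v=np.array([.50,-.0,.40]); r.reach(v,best(v,np.pi/2))
im,P=cloud("wrist"); np.savez("pics/w3.npz",im=im,P=P); save("pics/w3.png",im)
for b in bricks("wrist",im,P): print(np.round(b[:5],3),b[5:])
E
```

```text
brick [ 4.9300e-01 -2.5000e-02  2.2000e-02  3.3115e+01] (np.float64(27.0), np.float64(29.0)) pred 0.4915 -0.026 32
placed t 34.8 F [-0.3  0.7 -0.5] w 0.0441 gf 0.0 p [0.585 0.019 0.121]
brick [ 4.8200e-01 -1.0700e-01  2.2000e-02  3.6974e+01] (np.float64(27.0), np.float64(29.0)) pred 0.4805 -0.1075 37
placed t 39.8 F [ 0.1 -0.3 -0.1] w 0.044 gf 0.0 p [0.641 0.087 0.121]
brick [ 0.436 -0.155  0.022 21.447] (np.float64(27.0), np.float64(28.0)) pred 0.4345 -0.1555 22
placed t 45.3 F [ 0.3 -1.  -0.6] w 0.044 gf 0.0 p [0.601 0.087 0.122]
[6.170e-01 2.100e-02 3.200e-02 1.384e+00 7.070e+02] ((np.float64(408.0), np.float64(328.0)), (np.float64(98.0), np.float64(25.0)))
[5.9900e-01 8.6000e-02 5.4000e-02 8.9338e+01 3.3700e+02] ((np.float64(463.0), np.float64(318.0)), (np.float64(27.0), np.float64(28.0)))
[6.9300e-01 1.7700e-01 7.3000e-02 5.0294e+01 2.4700e+02] ((np.float64(533.0), np.float64(393.0)), (np.float64(10.0), np.float64(58.0)))
```

View pics/w3.png

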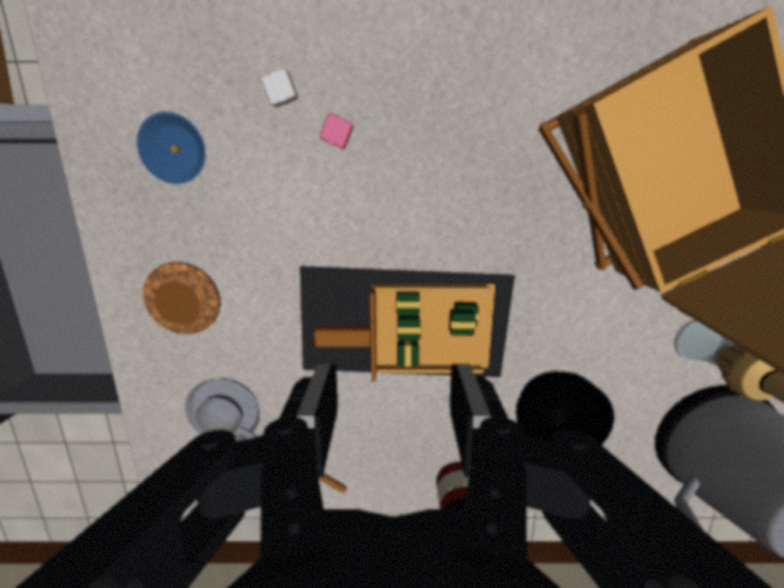

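All five bricks are in the tray: three at (408,328) and two stacked at (463,318), where one was evidently knocked across. I'll unstack the top one, then lift the tray.

```bash
python3 - <<'E'
from h import *
command_gripper(.056)
q=best([.599,.086,.12],np.pi/2); r.reach([.599,.086,.12],q); r.move_straight([.599,.086,.062],q,speed=.15,max_force=12)
command_gripper(0,30); stat()
r.move_straight([.599,.086,.10],q,speed=.3); r.move_straight([.645,.088,.10],q,speed=.2)
r.move_straight([.645,.088,.044],q,speed=.15,max_force=12); command_gripper(.044); r.move_straight([.645,.088,.14],speed=.3)
v=np.array([.55,-.03,.25]); r.reach(v,best(v,np.pi/2)); stat()
im,P=cloud("wrist"); np.savez("pics/w4.npz",im=im,P=P); save("pics/w4.png",im)
for b in bricks("wrist",im,P): print(np.round(b[:5],3),b[5:])
h=cv2.cvtColor(im,cv2.COLOR_RGB2HSV); X,Y,Zz=P[...,0],P[...,1],P[...,2]
reg=(X>.53)&(X<.71)&(Y>-.15)&(Y<.17)
m=reg&(Zz>.037)&(Zz<.06)&(Y<-.035)&(h[...,1]>90)
for a,c,p in blobs(m,P,30):
    k=np.polyfit(p[:,1],p[:,0],1); print("handle",a,c*1.4,cv2.minAreaRect((p[:,:2]*1000).astype(np.float32)),np.median(p,0),k)
m=reg&(Zz>.018)&(Zz<.028)
for a,c,p in blobs(m,P,30): print("walls",a,cv2.minAreaRect((p[:,:2]*1000).astype(np.float32)))
E
```

```text
t 48.8 F [-0.4 -0.   6.6] w 0.0289 gf 30.8 p [0.6   0.086 0.064]
 t 51.5 F [-0.3  0.5  0.1] w 0.0444 gf 0.0 p [ 0.55  -0.03   0.249]
[6.1700e-01 2.0000e-02 3.2000e-02 8.9949e+01 1.3010e+03] ((np.float64(446.0), np.float64(330.0)), (np.float64(29.0), np.float64(99.0)))
[6.1900e-01 9.1000e-02 3.2000e-02 8.3046e+01 1.1610e+03] ((np.float64(524.0), np.float64(340.0)), (np.float64(30.0), np.float64(75.0)))
[6.8800e-01 1.8000e-01 7.1000e-02 4.7214e+01 9.0300e+02] ((np.float64(629.0), np.float64(427.0)), (np.float64(9.0), np.float64(49.0)))
handle 1039 [348.68488932 350.24927815] ((620.4772338867188, -66.81734466552734), (63.67235565185547, 23.166046142578125), 89.8304214477539) [ 0.61779724 -0.06617551  0.04807024] [0.01233811 0.61929994]
walls 655 ((577.2080078125, 47.7313117980957), (32.3733024597168, 148.298828125), 0.18190567195415497)
walls 116 ((591.3433837890625, 86.9934310913086), (19.75959014892578, 39.19517517089844), 47.5016975402832)
walls 69 ((602.1236572265625, 20.340909957885742), (2.5419459342956543, 28.447139739990234), 4.094776630401611)
walls 116 ((635.6643676757812, 82.12902069091797), (20.306110382080078, 39.41785430908203), 43.33406066894531)
walls 90 ((643.6818237304688, 15.301097869873047), (17.73737907409668, 36.17106246948242), 34.10445022583008)
walls 200 ((678.5579833984375, 2.222583770751953), (5.876111030578613, 46.292579650878906), 0.16187848150730133)
walls 207 ((678.7149047851562, 97.25189208984375), (49.666690826416016, 6.584239482879639), 89.8934326171875)
```

View pics/w4.png

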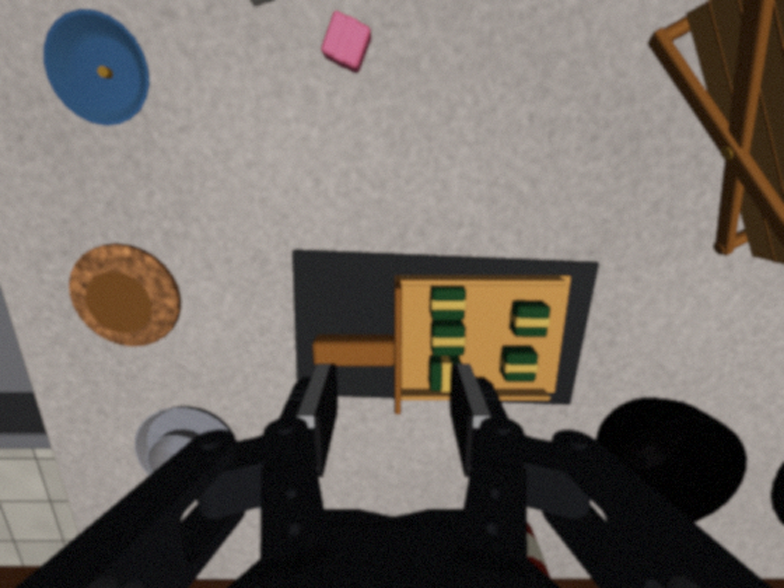

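Wrist view: five bricks lie flat in the pan — three at (447,340), and one each at (530,319) and (519,364). The handle is at (350,350). Now grasp, lift and carry the tray.

```bash
cat > carry.py <<'E'
from h import *
PRE=D(-20); GX=-.108
def traypose(lip,psi,b,fl):
    """TCP pose with the tray's lip point at lip, heading psi, lip-down tilt b"""
    u=np.array([np.cos(psi),np.sin(psi),0]); ux=u*np.cos(b)-Z*np.sin(b); uz=u*np.sin(b)+Z*np.cos(b)
    return pose(np.array(lip)+(GX-.08)*ux+(.033-.005)*uz,psi,b+PRE,fl)
LIP0=np.array([.6203,.133,.010])
LIPP=cad-.015*d-.025*n+[0,0,.165]; PSI=pd+np.pi/2
E
python3 - <<'E'
from carry import *
q0=np.array(r.read_state()["joint_positions"]); 
c=[(np.abs(np.array(s)-q0).max(),f) for f in(0,1) if (s:=r.solve_ik(*traypose(LIP0,np.pi/2,0,f))) is not None]
print(c); fl=1 if len(c)>1 and max(x[0] for x in c)<3.2 and False else min(c)[1]; print("flip",fl)
open("fl","w").write(str(fl))
p,q=traypose(LIP0,np.pi/2,0,fl); R=Rn.from_quat(q).as_matrix()
command_gripper(.05); r.reach(p-.07*R[:,2],q)
print(r.move_straight(p,q,speed=.12,max_force=12)); stat("at")
command_gripper(0,115); stat("grip")
r.move_straight(p+[0,0,.03],q,speed=.08); s=stat("lift"); print("torque",np.round(s["torque"],2))
r.move_straight(p+[0,0,.15],q,speed=.15)
im,P=cloud("scene"); save("pics/s5.png",im[100:310,180:460],2.8)
E
```

```text
[(np.float64(4.34015590922011), 0), (np.float64(1.198563255630316), 1)]
flip 1
False
at t 53.6 F [-0.2  0.2  0.1] w 0.0501 gf 0.0 p [ 0.621 -0.057  0.044]
grip t 54.0 F [ 0.3 -1.2  7. ] w 0.0224 gf 112.4 p [ 0.621 -0.058  0.045]
lift t 54.5 F [ 0.2  1.4 -3.2] w 0.0224 gf 112.5 p [ 0.62  -0.057  0.074]
torque [-0.47  0.02  0.02]
```

View pics/s5.png

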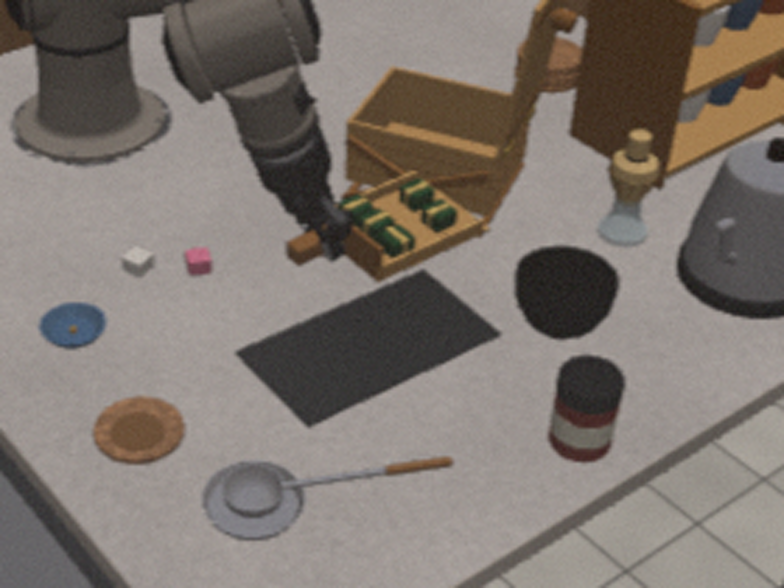

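The tray is lifted level with all five bricks on it, and the lid stands open. Now pour.

```bash
python3 - <<'E'
from carry import *
fl=int(open("fl").read())
for f in(.5,1): 
    lip=(LIP0+[0,0,.15])*(1-f)+(LIPP+[0,0,.03])*f
    r.move_straight(*traypose(lip,np.pi/2+f*(PSI-np.pi/2),0,fl),speed=.15)
stat("over")
r.move_straight(*traypose(LIPP,PSI,0,fl),speed=.1)
try:
  for b in range(8,73,8):
    r.move_straight(*traypose(LIPP+[0,0,.0],PSI,D(b),fl),speed=.12); 
except r.PlanningError as e: print(b,e)
stat(f"tilt {b}"); r.hold(.6)
im,P=cloud("scene"); save("pics/s6.png",im[60:270,230:510],2.8)
E
```

```text
over t 57.1 F [ 0.7 -0.2 -2.3] w 0.0223 gf 112.8 p [0.506 0.098 0.229]
tilt 72 t 61.0 F [ 1.2  0.  -1. ] w 0.0224 gf 112.9 p [0.427 0.242 0.356]
```

View pics/s6.png

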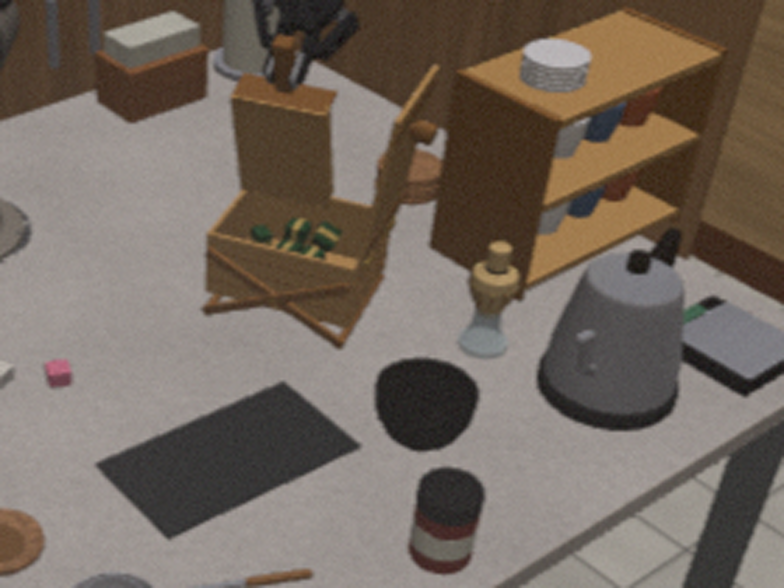

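```bash
python3 - <<'E'
from carry import *
fl=int(open("fl").read())
for b in range(60,-1,-12): r.move_straight(*traypose(LIPP+[0,0,.01],PSI,D(b),fl),speed=.2)
ps=D(88.5); L1=np.array([.619,.018,.010])+.115*np.array([np.cos(ps),np.sin(ps),0])
for f in(.5,1):
    lip=(L1+[0,0,.12])*f+(LIPP+[0,0,.04])*(1-f)
    r.move_straight(*traypose(lip,PSI+f*(ps-PSI),0,fl),speed=.2)
r.move_straight(*traypose(L1+[0,0,.02],ps,0,fl),speed=.2)
print(r.move_straight(*traypose(L1-[0,0,.001],ps,0,fl),speed=.05,max_force=8)); stat("down")
command_gripper(.05); p,q=traypose(L1,ps,0,fl); R=Rn.from_quat(q).as_matrix()
p=np.array(r.read_state()["eef_pos"]); r.move_straight(p-.10*R[:,2],q,speed=.25)
v=np.array([.50,.05,.40]); r.reach(v,best(v,np.pi/2)); stat()
im,P=cloud("wrist"); np.savez("pics/w7.npz",im=im,P=P); save("pics/w7.png",im)
E
```

```text
True
down t 66.1 F [-2.  -0.2  6. ] w 0.0223 gf 113.9 p [ 0.617 -0.057  0.045]
 t 68.2 F [-0.1  0.3  0.3] w 0.0501 gf 0.0 p [0.5   0.05  0.398]
```

View pics/w7.png

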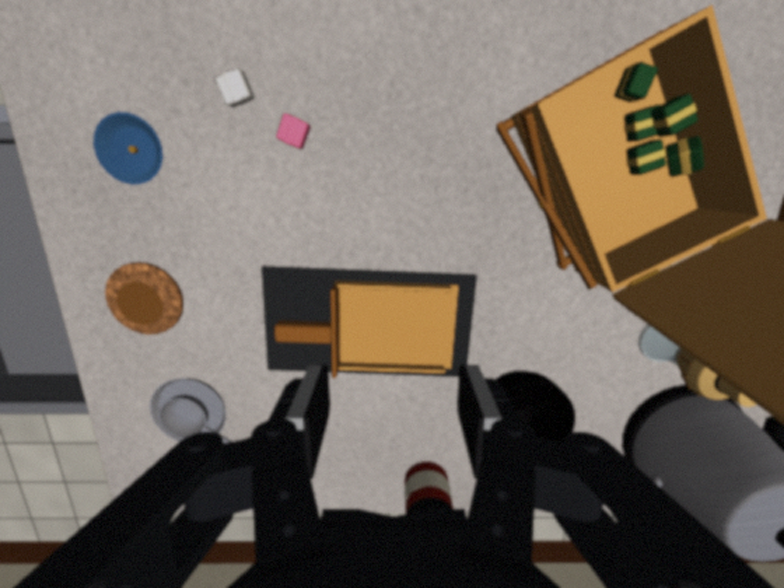

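All five bricks lie in the caddy around (660,125), and the tray is empty and flat along the mat at (365,325). Next: close the lid.

```bash
python3 - <<'E'
from h import *
command_gripper(0)
q=pose(hinge,pd,0)[1]
def P(th,extra=0):
    nn=d*np.sin(th)+Z*np.cos(th)
    return hinge-.045*n+.172*(-d*np.cos(th)+Z*np.sin(th))+(.008+.011*np.sin(th)+extra)*nn+[0,0,.025]
a=P(D(96),.035); b=a.copy(); b[2]=.42
qq=min((np.abs(np.array(s)-r.read_state()["joint_positions"]).max(),f) for f in(0,1) if (s:=r.solve_ik(*pose(b,pd,0,f))) is not None); q=pose(b,pd,0,qq[1])[1]
r.reach(b,q); r.move_straight(a,q,speed=.25)
for th in np.arange(96,7,-8):
    if r.move_straight(P(D(th)),q,speed=.1,max_force=25): stat(f"hit {th}")
stat("near"); 
print(r.move_straight(P(0,-.006),q,speed=.05,max_force=15)); stat("shut")
p=np.array(r.read_state()["eef_pos"]); r.move_straight(p+[0,0,.12],q,speed=.3)
v=np.array([.5,.0,.40]); r.reach(v,best(v,np.pi/2))
im,Pc=cloud("top"); np.savez("pics/t8.npz",im=im,P=Pc); save("pics/t8.png",im); Zz=Pc[...,2]
m=(Zz>.105)&(Zz<.15)&(np.abs(Pc[...,0]-.42)<.16)&(np.abs(Pc[...,1]-.28)<.16)
for a,c,p in blobs(m,Pc,500):
    print("lid",a,np.percentile(p[:,2],[2,50,98]),np.linalg.lstsq(np.c_[p[:,:2],np.ones(len(p))],p[:,2],rcond=None)[0])
im,Pc=cloud("wrist"); np.savez("pics/w8.npz",im=im,P=Pc)
E
```

```text
near t 75.5 F [0.2 0.5 0.1] w -0.0003 gf 0.0 p [0.376 0.222 0.177]
True
shut t 76.0 F [-2.6 -1.7 13.5] w 0.0 gf 6.7 p [0.374 0.221 0.151]
lid 6148 [0.121459   0.12678074 0.13133698] [-0.00573492 -0.00118616  0.12939341]
```

View pics/t8.png

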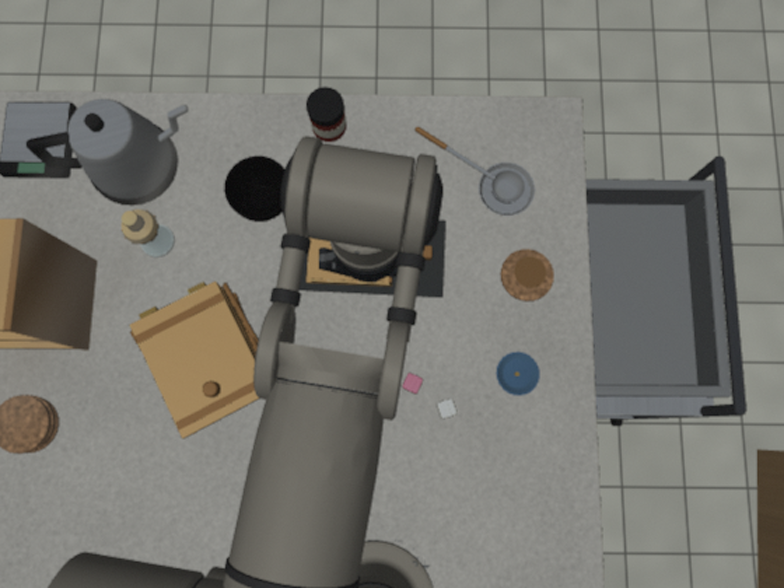

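Lid is shut (flat at z≈0.126) and nothing else has moved; the coaster is still at (527,275). Now slide the coaster.

```bash
python3 - <<'E'
from h import *
command_gripper(.05)
v=np.array([.577,-.15,.25]); q=best(v,0.0); r.reach(v,q)
im,P=cloud("wrist"); Zz=P[...,2]
m=(Zz>.0045)&(Zz<.015)&(np.hypot(P[...,0]-.577,P[...,1]+.265)<.1)
hs=cv2.cvtColor(im,cv2.COLOR_RGB2HSV); m&=hs[...,1]>70
c=None
for a,cc,p in blobs(m,P,300):
    (x,y),rad=cv2.minEnclosingCircle((p[:,:2]*1000).astype(np.float32)); print("coaster",a,x,y,rad,np.median(p,0))
    if 42<rad<60: c=(x/1000,y/1000)
assert c
x=c[0]; y0=c[1]+.095
r.reach([x,y0,.08],q); r.move_straight([x,y0,.0295],q,speed=.15,max_force=10); stat("start")
print(r.move_straight([x,c[1]+.06,.0295],q,speed=.08,max_force=20))
print(r.move_straight([x,-.435,.0295],q,speed=.10,max_force=25)); stat("end")
r.hold(.3)
r.move_straight([x,-.435,.2],speed=.3); v=np.array([.5,-.1,.35]); r.reach(v,best(v,np.pi/2)); stat()
im,P=cloud("scene"); save("pics/s9.png",im)
E
```

```text
coaster 3454 583.2135620117188 -277.3306884765625 50.17012023925781 [ 0.58295137 -0.27437314  0.00731792]
start t 80.8 F [ 0.7 -0.2  0.4] w 0.0501 gf 0.0 p [ 0.584 -0.182  0.031]
False
False
end t 83.7 F [-0.2 -0.4  0.2] w 0.0496 gf 0.0 p [ 0.583 -0.435  0.03 ]
 t 86.1 F [0.2 0.2 0.7] w 0.0499 gf 0.0 p [ 0.5   -0.101  0.349]
```

View pics/s9.png

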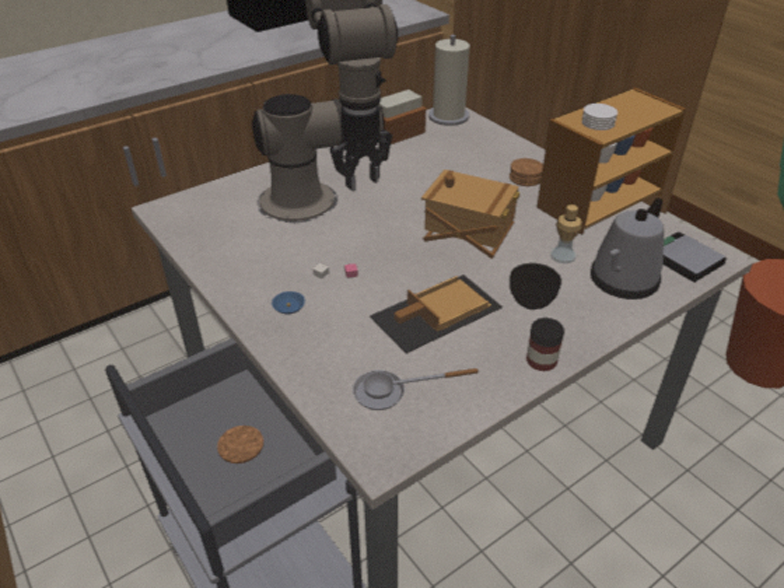

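The coaster is in the tub at (241,443), the lid is shut, the tray is on the mat at (450,305), and the other items are unmoved. Handing in.

```bash
python3 -c "
from workcell import r
print(r.finish_job())"
```

```text
the job is handed in; nothing more can be done
None
```

I handed the job in at about 86 s: all five bricks are in the shut caddy, the empty tray lies flat along its mat, the coaster is in the tub, and the bowl, whisk stand, ladle rest and dish were left where they stood.

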